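Hang two lacquered samples on the balancing drying bar

ROBOT

A 7-joint arm with a two-finger parallel gripper is mounted at the origin on a cart in front of the work surface, level with it; the furniture and walls round the work are solid. World frame = base frame: x ahead of the robot, y to its left, z up, the work surface at z = 0. Lengths are in m, angles in rad, forces in N, time in s.
With the tool pointing down it reaches from about 0.425 to 0.925 m from the base axis. Payload 6.8 kg.
Tool frame: the origin (TCP) lies where the fingers leave the gripper's body, on its centre line; the fingertips stand 73 mm ahead of it and the grasp point (between the pads) lies 54 mm ahead of it; z points along the fingers, y is the line along which they close (so a half turn about z gives the same grasp; the last joint's range is limited). The gripper opens to 85 mm and grips with 20 to 120 N. Pads are 22 mm wide; open, the fingers measure 114 mm over their backs; the gripper's body (76 mm by 85 mm) begins 54 mm behind the grasp point. The pads swing forward as they close: fully open they stand 13 mm farther back than shut.
Start: joints at [1.13, 0.477, 0.022, 1.555, -0.011, 1.109, -0.083], TCP at [0.221, -0.638, 0.304] pointing down, gripper open.
Joint ranges: [-2.96, 2.96], [-0.34, 2.1], [-1.41, 1.46], [0.24, 2.44], [-1.37, 4.51], [0.17, 1.92], [-2.96, 2.96]. Speed limits (rad/s): [2.39, 2.39, 3.14, 3.14, 3.14, 3.14, 3.14].

INTERFACE

Orientations are given as a rotation vector (axis times angle).
In Python, from bench import r, grab_frame, camera_info gives the robot as it stands.
- The arm moves only by the shell command python3 -m pendant FILE [OPENING] [FORCE], which reads ROWS from the file FILE. ROWS is a JSON list of rows, 1 to 5 of them, each an object with the fields x, y, z (the shift in normalised numbers (1 is 0.75 m)), ax, ay, az (a rotation vector in fractions of the full range, 1 being 4 rad); a field left out counts as zero; each row is the pose to reach, as a shift and turn from the pose commanded when the command began, along the tool's axes at that moment; what a row does not reach only later rows make up. A row lasts 1/10 s, in which the tool goes at most 0.05 m and 0.15 rad, less where a joint would pass 70% of its speed; a pose out of reach is approached as far as the arm can. OPENING is the finger opening in m, set as the command begins (- or left out keeps the last). The fingers move at their own pace and stop on an object; FORCE is the grip in N (left out, the last holds). Time passes only in rows, so rows that do not move let the fingers close. It prints the time, the measured TCP pose, the force, the opening and the grip force at its end. Shift and turn numbers lie between -1 and 1, and a call with a number outside is refused. Input that does not fit is refused with a message, and nothing moves.
- r.get_obs(): the state, without advancing time (a new reading comes with each control period).
- grab_frame(name): name is "scene" or "top" or "wrist"; returns (picture, depth): 384x512x3 uint8, blue, green, red; 384x512 float32, m along the optical axis (not along the pixel's ray), 0 where there is no reading.
- camera_info(name): a dict with "camera_matrix" (3x3 intrinsics, pixels), "R" (3x3) and "t" (3): a world point X has camera coordinates R X + t. Camera axes: x right, y down, z forward; pixel columns grow to the right and rows downward; lengths in m; the calibration is good to about 2 mm. A picture is of the moment at which its call begins: read the wrist's pose just before it. camera_info takes no time and is no camera call; for the wrist camera it gives the pose at the moment of the call.
- r.hand_in(): hands the job in; it is judged then, once.
The state is a dict: "clock": time; "joints": joint angles; "qvel": joint speeds; "tau": joint torques, N m; "tcp_pos": TCP position; "orientation": TCP orientation; "contact_force": force on the tool from outside, world axes, zero at the start; "moment": the same for the moment, N m; "grip_width": finger opening in m; "gripper_force": force on a finger pad.
Only numpy, scipy, OpenCV 4.12 (cv2) and the standard library are available. Lean on these libraries where they do the work, as an engineer would, in place of code of your own. Each camera call takes 0.05 s, during which the arm holds its last target. There are 200 camera calls.

TASK

Hang the two lacquered samples on the pivoting drying bar to dry: first the one with the red tab on the left arm, then the one with the blue tab on the right arm so that the bar comes back level. Each wire hook must drop into the notch of its arm, whose place you find by sliding the hook gently along the arm. Never force the bar or tip it near its stops, and leave the other things on the bench where they are.

Things in the scene. Friction and masses are not known exactly. Their poses are not given: they have to be found in the camera images.
- rack: Wooden stand of the drying rack, fixed to the bench: foot 120 x 90 x 16 mm, a post rising to 230 mm behind the bar. Origin on the bench under the bar's middle; its y axis runs along the bar to the left arm, its -x side is the open front. The bar's pivot axle (along x) is 190 mm above the origin.
- bar_mid (a point): Middle of the bar, 25 mm above the pivot axle, level with the upper edge of the arms; tilts with the bar (y along the bar to the left arm, z up). The bar is 400 mm long, 14 mm thick (x), the arms 30 mm high (downward from this level). The notched strips on the arms are smooth on top, apart from their notch, from 78 to 162 mm out.
- bar (a joint): Tilt of the bar, rad; 0 = level, positive = left end up; stops at +-0.3. It swings back to level like a soft, damped spring (about 2.2 N m per rad): 1 N down at 120 mm out tips it about 0.055 rad, 6.5 mm there; one hung sample tips it about 0.13 rad. Endwise (along y) the bar does not give. Hook on strip: friction coefficient about 1.
- bar_left (a point): Point on the left (+y) arm, 120 mm out from bar_mid at the level of the upper edge; tilts with the bar. The arm carries a strip with one notch across it, 11 mm wide, 8 mm deep; the strip is clamped elsewhere every time: the notch centre lies up to 18 mm to either side of this point and is not measured. Beam centre on the strip: 3 mm above this level; in the notch: 5 mm below.
- bar_right (a point): Point on the right (-y) arm, 120 mm out from bar_mid at the level of the upper edge; tilts with the bar. The arm carries a strip with one notch across it, 11 mm wide, 8 mm deep; the strip is clamped elsewhere every time: the notch centre lies up to 18 mm to either side of this point and is not measured. Beam centre on the strip: 3 mm above this level; in the notch: 5 mm below.
- red_hanger: RED tab: stepped moulding sample of dark wood, 113 x 66 x 43 mm (long side along x), on a wire hanger; about 250 g in all; stands upright on the bench on its sample at the start. Origin: under the sample, 105 mm straight below the hook beam's middle. z up; x points the way the hook's mouth opens. The sample lies within x +-70 mm, y +-34 mm and reaches up to z = 43 mm.
- red_hanger_hook (a point): Middle of the hook beam (centre line), 105 mm above the hanger's origin; same axes. 6 mm steel wire in the plane y = 0: stem upright at x = -13 mm, beam along x, then the tip at x = +13 mm pointing down to 15 mm below this point. Mouth open to +x between tip and sample; 20 mm clear between stem and tip.
- red_hanger_tab (a point): Point to grip on the coloured tab, 36 mm above the hook beam's middle (141 mm above the hanger's origin); same axes. The tab measures 28 mm (x) by 12 mm (y) by 40 mm and reaches from 26 mm below to 14 mm above this point; grip it from above across its 12 mm.
- blue_hanger: BLUE tab: plain rectangular block of dark wood, 123 x 66 x 45 mm (long side along x), on a wire hanger; about 250 g in all; stands upright on the bench on its sample at the start. Origin: under the sample, 105 mm straight below the hook beam's middle. z up; x points the way the hook's mouth opens. The sample lies within x +-70 mm, y +-34 mm and reaches up to z = 45 mm.
- blue_hanger_hook (a point): Middle of the hook beam (centre line), 105 mm above the hanger's origin; same axes. 6 mm steel wire in the plane y = 0: stem upright at x = -13 mm, beam along x, then the tip at x = +13 mm pointing down to 15 mm below this point. Mouth open to +x between tip and sample; 20 mm clear between stem and tip.
- blue_hanger_tab (a point): Point to grip on the coloured tab, 36 mm above the hook beam's middle (141 mm above the hanger's origin); same axes. The tab measures 28 mm (x) by 12 mm (y) by 40 mm and reaches from 26 mm below to 14 mm above this point; grip it from above across its 12 mm.
- dish: Round tin dish, 109 mm across, 36 mm high, on the bench near the samples. Bystander. Origin: centre of underside.
- plane: Wooden jack plane, 87 x 244 x 118 mm, on the left. Bystander. Origin: centre of underside.
- reel: Dark tape reel, 128 mm across, 35 mm high, on the right. Bystander. Origin: centre of underside.
- dog: Wooden bench dog with a steel spring, a bar 26 x 130 x 23 mm lying far left. Bystander. Origin: centre of underside.
- pad: Dark oval pad, 96 x 134 x 30 mm, on the right. Bystander. Origin: centre of underside.
There are look-alikes about, which are no part of the job. Leave any orange look-alike of the blue_hanger alone.

How it is judged:
On the way, in this order (a step that is already met when the one before it is completed fails the run):
1. the red-tab sample hangs, released, in the notch of the left arm, while the blue-tab sample is not on the bar (y of red_hanger_hook in the frame of bar_mid between 0.095 and 0.145 m and z of red_hanger_hook in the frame of bar_mid between -0.01 and -0.002 m and x of red_hanger_hook in the frame of bar_mid between -0.012 and 0.012 m and contact force between red_hanger and the fingers below 0.05 N and contact force between blue_hanger and rack below 0.05 N), for 0.3 s.
2. the blue-tab sample hangs, released, in the notch of the right arm, the red-tab one still in the left (y of blue_hanger_hook in the frame of bar_mid between -0.145 and -0.095 m and z of blue_hanger_hook in the frame of bar_mid between -0.01 and -0.002 m and x of blue_hanger_hook in the frame of bar_mid between -0.012 and 0.012 m and contact force between each of blue_hanger, red_hanger and the fingers below 0.05 N and y of red_hanger_hook in the frame of bar_mid between 0.095 and 0.145 m and z of red_hanger_hook in the frame of bar_mid between -0.01 and -0.002 m and x of red_hanger_hook in the frame of bar_mid between -0.012 and 0.012 m), for 0.3 s.
At the end, for the whole second after the job is handed in: Both samples hang released and at rest with the hook beams down in the notches (2 to 10 mm below the arms' upper edge, 95 to 145 mm from the middle, within 12 mm of the bar's centre plane), red tab on the left arm, blue on the right; the bar is level within 0.06 rad (all of step 2 and value of joint bar between -0.06 and 0.06 rad and linear speed of each of red_hanger, blue_hanger below 0.03 m/s); the robot touches nothing.
It fails at once if a hanger presses on the rack or its bar with more than 20 N (contact force between any of red_hanger, blue_hanger and rack above 20 N).
It fails at once if the robot itself pushes on the rack with more than 8 N (contact force between any of the fingers, the arm and rack above 8 N).
It fails at once if the bar is tipped more than 0.26 rad, near its stops (value of joint bar above 0.26 rad or value of joint bar below -0.26 rad).
It fails at once if a bystander (dish, plane, reel, pad or bench dog) is shifted by more than 20 mm (distance of any of dish, plane, reel, pad, dog from where it was at the start of the episode above 0.02 m).
It also fails if it takes over 72 s, if anything falls off the work surface, if the arm or the gripper's body presses on something with over 40 N, if the wrist force passes 120 N, or if a joint passes its speed limit or range.

## Working session

There is one attempt and no reset: what is moved stays moved. The work goes in short steps, Python scripts to look and compute and a shell command to move; the robot and the scene stay as the last step left them, time stands still between calls to the robot, and variables do not carry over. Pictures are saved under pics/ and viewed, at most 10 in all, crops included, and the job is handed in when it is done.

```bash
ls; mkdir -p pics
cat > h.py <<'E'
import numpy as np, cv2
from bench import r, grab_frame, camera_info
from scipy.spatial.transform import Rotation as Ro
def cam(n):
    c=camera_info(n); im,d=grab_frame(n)
    return im,d,np.array(c["camera_matrix"]),np.array(c["R"]),np.array(c["t"])
def pts(d,K,R,t):
    v,u=np.mgrid[:d.shape[0],:d.shape[1]]
    p=np.stack([(u-K[0,2])/K[0,0]*d,(v-K[1,2])/K[1,1]*d,d],-1)
    P=(p-t)@R; P[d<=0]=np.nan
    return P
def ray(u,v,K,R,t):
    return -R.T@t, R.T@np.linalg.inv(K)@np.array([u,v,1.])
E
python3 - <<'E'
from h import *
o=r.get_obs(); print(o)
for n in("scene","top"):
    im,d,K,R,t=cam(n); cv2.imwrite(f"pics/{n}0.png",im); np.savez(f"{n}0.npz",im=im,d=d,K=K,R=R,t=t)
    print(n,K[0,0],-R.T@t,R[2])
E
```

```text
pics
{'clock': 0.0, 'joints': array([ 1.12990765,  0.47779023,  0.02233313,  1.55644772, -0.01149782,
        1.10927568, -0.0831131 ]), 'qvel': array([ 2.11937966e-03,  7.07982857e-04,  9.66180257e-04, -2.23471229e-04,
       -3.32112608e-05,  5.93836656e-04, -6.60447192e-04]), 'tau': array([-8.50591005e-04, -5.96467602e+01,  1.60715651e+00, -2.81198841e+01,
        1.23611200e-02,  9.38104960e-03,  4.09365998e-05]), 'tcp_pos': array([ 0.22036006, -0.63753853,  0.30293365]), 'orientation': array([-3.09648062e+00, -5.20069722e-01,  6.68952690e-04]), 'contact_force': array([-0.01230206, -0.12809651,  0.60917491]), 'moment': array([ 0.04213961, -0.02559081, -0.01687664]), 'gripper_force': 0.0, 'grip_width': 0.08565736876258312}
scene 470.156429625882 [-0.60475794  0.59158807  1.39454869] [ 0.62311392 -0.31867919 -0.71426369]
top 421.22502054702034 [-0.2679635  -0.0775158   1.66438363] [ 0.45416439  0.08265982 -0.88707501]
```

View pics/scene0.png

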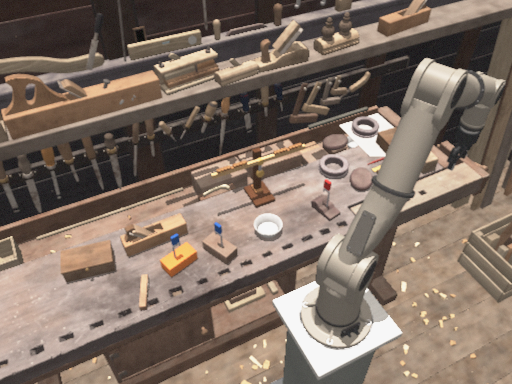

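View pics/top0.png

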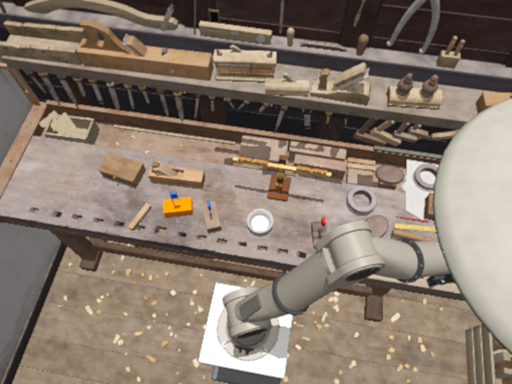

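The scene view shows the red tab at (327,184) and two blue tabs: (219,228) on dark wood and (175,240) on the orange look-alike. The rack is at (258,190), with its bar seen in the top view from (233,158) to (330,175). I'll confirm the samples in an enlarged crop and measure everything.

Run:
```python
from h import *
D={n:dict(np.load(f"{n}0.npz")) for n in("scene","top")}
im=D["scene"]["im"]
cv2.imwrite("pics/crop1.png",np.hstack([cv2.resize(im[215:285,150:250],(400,280),interpolation=2),cv2.resize(im[165:235,290:390],(400,280),interpolation=2)]))
def tri(a,b):
    A=np.zeros((3,3));y=np.zeros(3);L=[]
    for n,p in(("scene",a),("top",b)):
        q=D[n];o,d=ray(*p,q["K"],q["R"],q["t"]);d/=np.linalg.norm(d);M=np.eye(3)-np.outer(d,d);A+=M;y+=M@o;L.append((o,d))
    X=np.linalg.solve(A,y);return X,[np.linalg.norm(np.cross(X-o,d)) for o,d in L]
S={}
for n in D:
    q=D[n];h=cv2.cvtColor(q["im"],cv2.COLOR_BGR2HSV);P=pts(q["d"],q["K"],q["R"],q["t"])
    for c,m in(("red",cv2.inRange(h,(0,190,90),(4,255,255))|cv2.inRange(h,(175,190,90),(180,255,255))),("blue",cv2.inRange(h,(105,150,60),(125,255,255))),("bar",cv2.inRange(h,(18,120,120),(28,255,255)))):
        k,l,s,ce=cv2.connectedComponentsWithStats(m)
        for i in range(1,k):
            if s[i,4]>=12: 
                pp=P[l==i];print(n,c,s[i],ce[i].round(1),np.nanmedian(pp,0).round(3),np.nanmax(pp[:,2]).round(3))
```

```text
scene blue [215 223   6  10  32] [217.8 227.2] [0.409 0.236 0.15 ] 0.161
scene blue [171 234   8  11  45] [174.4 238.6] [0.434 0.389 0.143] 0.158
scene bar [258 160   6   5  18] [260.3 161.8] [ 0.603 -0.027  0.191] 0.202
scene bar [256 170   8   7  31] [259.4 173.2] [ 0.602 -0.023  0.132] 0.145
scene bar [161 243  34  26 347] [177.7 255.4] [0.437 0.387 0.046] 0.055
top red [322 218   3   7  18] [323.1 220.8] [ 0.421 -0.222  0.155] 0.159
top blue [170 193   7   5  22] [173.  194.5] [0.433 0.386 0.151] 0.163
top blue [208 201   2   8  12] [208.5 204.5] [0.411 0.233 0.153] 0.162
top bar [278 163   6   6  18] [280.8 166.1] [ 0.605 -0.026  0.201] 0.209
top bar [277 172   7   5  22] [280.  174.5] [ 0.603 -0.027  0.14 ] 0.15
top bar [164 198  28  15 302] [177.4 205.2] [0.434 0.382 0.046] 0.056
top bar [407 227  18   3  27] [416.4 228.1] [ 0.521 -0.631  0.005] 0.011
top bar [426 228   7   3  16] [429.1 228.9] [ 0.53  -0.684  0.003] 0.012
```

View pics/crop1.png

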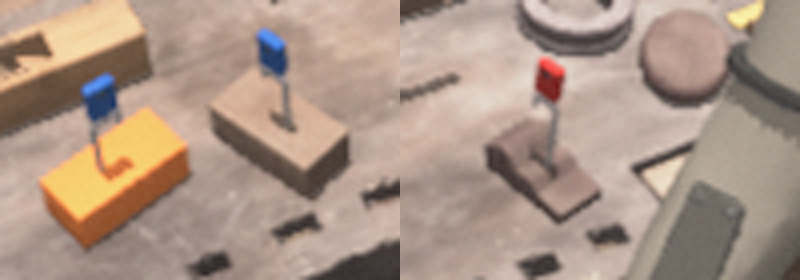

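The right crop is the red tab on the dark stepped moulding. In the left crop, the tab at about (270,50) is on plain dark wood, so it is the blue hanger; the tab at (98,98) is on the orange block and gets left alone. Next I'll measure the bar line, the sample axes and the bystanders.

Run:
```python
from h import *
np.set_printoptions(suppress=True,precision=4)
for n in("scene","top"):
    q=np.load(f"{n}0.npz");P=pts(q["d"],q["K"],q["R"],q["t"]).reshape(-1,3)
    m=(abs(P[:,0]-.6)<.12)&(abs(P[:,1]+.03)<.26)&(P[:,2]>.195)&(P[:,2]<.24)
    b=P[m]
    for _ in range(4):
        c=np.median(b,0); vx,vy,x0,y0=cv2.fitLine(b[:,:2].astype(np.float32),cv2.DIST_HUBER,0,.01,.01).ravel()
        e=abs((b[:,0]-x0)*vy-(b[:,1]-y0)*vx); b=b[e<.015]
    s=(b[:,:2]-[x0,y0])@[vx,vy]; o=np.sort(s)
    print(n,len(b),"dir",vx,vy,"ends",[x0+vx*o[0],y0+vy*o[0]],[x0+vx*o[-1],y0+vy*o[-1]],o[-1]-o[0],"z",np.percentile(b[:,2],[5,50,95]))
    for name,x,y in(("red",.421,-.222),("blue",.41,.235)):
        m=(np.hypot(P[:,0]-x,P[:,1]-y)<.075)&(P[:,2]>.012)&(P[:,2]<.07)
        b=P[m]; rc=cv2.minAreaRect(b[:,:2].astype(np.float32)); print(name,m.sum(),rc,np.percentile(b[:,2],[50,95]))
    for name,x,y,w in(("dishes etc",.45,.0,.3),):
        pass
    T=P[(abs(P[:,0]-.42)<.1)&(abs(P[:,1])<.2)&(P[:,2]>.02)&(P[:,2]<.06)]
    m=abs(T[:,1]-.06)<.09; print("dish",np.median(T[m],0),T[m].min(0),T[m].max(0))
```

```text
scene 515 dir 0.013531109 0.99990845 ends [np.float64(0.6034713342480456), np.float64(-0.22466488457371023)] [np.float64(0.6088711540894617), np.float64(0.17436562698288685)] 0.3990670472359705 z [0.1968 0.2062 0.2181]
red 371 ((0.4233046770095825, -0.22215622663497925), (0.12153310328722, 0.06883406639099121), 14.24675464630127) [0.0255 0.0441]
blue 594 ((0.4170455038547516, 0.23764918744564056), (0.12616799771785736, 0.06462939828634262), 25.078548431396484) [0.0438 0.0502]
dish [0.4573 0.0182 0.0318] [ 0.376  -0.0232  0.0207] [0.4899 0.084  0.044 ]
top 486 dir 0.009157725 0.99995804 ends [np.float64(0.6021603034678302), np.float64(-0.22516995405200071)] [np.float64(0.6057978207772461), np.float64(0.17202092040705258)] 0.3972075419508191 z [0.197  0.2075 0.2188]
red 242 ((0.4215390384197235, -0.2240840345621109), (0.10375682264566422, 0.06066944822669029), 12.632235527038574) [0.0311 0.0446]
blue 384 ((0.41689884662628174, 0.23581506311893463), (0.1259501576423645, 0.059809114784002304), 24.10428810119629) [0.0448 0.0523]
dish [0.4479 0.031  0.0324] [ 0.3749 -0.0244  0.0203] [0.4852 0.0819 0.0478]
```

```bash
cat >> h.py <<'E'
def to(x,y,z,yaw):
    "shift in tool axes (m) and turn (rotvec) to get TCP to world xyz, pointing down, tool x at yaw (deg)"
    o=r.get_obs(); A=Ro.from_rotvec(o["orientation"]); B=Ro.from_euler("z",yaw,degrees=True)*Ro.from_euler("x",180,degrees=True)
    return (A.inv().apply(np.array([x,y,z])-o["tcp_pos"])).round(4),(A.inv()*B).as_rotvec().round(4)
def info():
    o=r.get_obs(); A=Ro.from_rotvec(o["orientation"]).as_matrix()
    return "t%.1f"%o["clock"],o["tcp_pos"].round(4),"yaw%.1f tilt%.2f"%(np.degrees(np.arctan2(A[1,0],A[0,0])),np.degrees(np.arccos(-A[2,2]))),"F",o["contact_force"].round(2),"M",o["moment"].round(3)
E
python3 - <<'E'
from h import *
c=camera_info("wrist");R=np.array(c["R"]);C=-R.T@np.array(c["t"]);o=r.get_obs()
A=Ro.from_rotvec(o["orientation"]);print(c["camera_matrix"],"cam in tool",A.inv().apply(C-o["tcp_pos"]),"axes in tool\n",A.inv().as_matrix()@R.T)
print(info(),to(.40,-.225,.31,13.4))
E
```

```text
[[275.9490919    0.         259.45071287]
 [  0.         275.9490919  187.48724247]
 [  0.           0.           1.        ]] cam in tool [ 0.08394424 -0.00066645 -0.06966267] axes in tool
 [[ 7.72039024e-04 -9.45627562e-01 -3.25250547e-01]
 [ 9.99999591e-01  8.83005022e-04 -1.93559021e-04]
 [ 4.70232611e-04 -3.25250264e-01  9.45627857e-01]]
('t0.1', array([ 0.2204, -0.6376,  0.303 ]), 'yaw19.1 tilt0.10', 'F', array([-0.52,  0.08, -0.75]), 'M', array([-0.023, -0.025,  0.046])) (array([ 0.3046, -0.3313, -0.0065]), array([-0.0017,  0.0002,  0.0989]))
```

The manual's scale: shifts go in shares of 0.75 m and turns go in shares of 4 rad. Converting my numbers, -0.18 m is -0.24, 0.17 m is 0.2267.

```bash
echo '[{"x": 0.0453, "y": -0.0467, "z": -0.0067}, {"x": 0.0907, "y": -0.0933, "z": -0.0067}, {"x": 0.136, "y": -0.14, "z": -0.0067}, {"x": 0.1813, "y": -0.1867, "z": -0.0067}, {"x": 0.2267, "y": -0.24, "z": -0.0067}]' > path.dat && python3 -m pendant path.dat; echo '[{"x": 0.0453, "y": -0.0467, "az": 0.005}, {"x": 0.0907, "y": -0.0933, "az": 0.01}, {"x": 0.1333, "y": -0.14, "az": 0.015}, {"x": 0.1733, "y": -0.1867, "az": 0.02}, {"x": 0.18, "y": -0.2013, "az": 0.0248}]' > path.dat && python3 -m pendant path.dat; echo '[{}, {}]' > path.dat && python3 -m pendant path.dat
python3 - <<'E'
from h import *
print(info())
im,d,K,R,t=cam("wrist"); cv2.imwrite("pics/w1.png",im); np.savez("w1.npz",im=im,d=d,K=K,R=R,t=t)
E
```

```text
clock: 0.6
tcp_pos: [0.3221, -0.4127, 0.3086]
orientation: [-3.098, -0.521, 0.0]
contact_force: [1.7, 0.5, 0.5]
grip_width: 0.0854
gripper_force: 0.0
clock: 1.1
tcp_pos: [0.4017, -0.2228, 0.3089]
orientation: [-3.118, -0.377, -0.001]
contact_force: [-0.1, -0.7, -0.3]
grip_width: 0.0856
gripper_force: 0.0
clock: 1.3
tcp_pos: [0.3994, -0.2286, 0.3088]
orientation: [3.12, 0.366, -0.001]
contact_force: [-0.8, 0.3, -0.1]
grip_width: 0.0855
gripper_force: 0.0
('t1.3', array([ 0.3994, -0.2286,  0.3088]), 'yaw13.4 tilt0.03', 'F', array([-0.8 ,  0.3 , -0.12]), 'M', array([-0.019,  0.01 ,  0.019]))
```

View pics/w1.png

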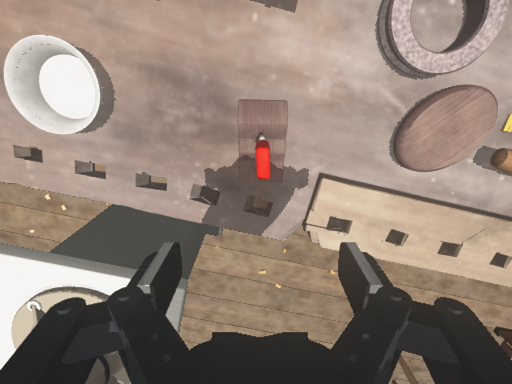

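Image up is the tool's +x. The red tab is at (262,155), with the wire showing just above it at (262,138); the dish is at (52,85) and the reel at (440,25). One sideways view should show which way the hook opens and give a second ray for the heights.

In the tool's units: 0.11 m is 0.1467, -0.04 m is -0.0533.

```bash
echo '[{"x": -0.0267, "y": 0.0533, "z": 0.0133}, {"x": -0.0533, "y": 0.1067, "z": 0.0267}, {"x": -0.06, "y": 0.1467, "z": 0.0467}, {"x": -0.06, "y": 0.1467, "z": 0.0467}, {"x": -0.06, "y": 0.1467, "z": 0.0467}]' > path.dat && python3 -m pendant path.dat
python3 - <<'E'
from h import *
print(info())
im,d,K,R,t=cam("wrist"); np.savez("w2.npz",im=im,d=d,K=K,R=R,t=t)
ps=[]
for f in("w1","w2"):
    q=np.load(f+".npz");h=cv2.cvtColor(q["im"],cv2.COLOR_BGR2HSV);m=cv2.inRange(h,(0,190,80),(5,255,255))|cv2.inRange(h,(174,190,80),(180,255,255))
    k,l,s,ce=cv2.connectedComponentsWithStats(m);i=1+s[1:,4].argmax();P=pts(q["d"],q["K"],q["R"],q["t"])[l==i]
    print(f,s[i],ce[i],np.nanmedian(P,0),np.nanmax(P[:,2]))
    top=P[P[:,2]>np.nanmax(P[:,2])-.004];rc=cv2.minAreaRect(top[:,:2].astype(np.float32));print(len(top),rc)
u,v=ce[i].astype(int);c=im[max(0,v-60):v+60,max(0,u-60):u+100];cv2.imwrite("pics/crop2.png",cv2.resize(c,None,fx=5,fy=5,interpolation=2))
E
```

```text
clock: 1.85
tcp_pos: [0.3803, -0.3466, 0.2732]
orientation: [-3.12, -0.361, 0.002]
contact_force: [-0.4, 0.2, 0.6]
grip_width: 0.085
gripper_force: 0.0
('t1.9', array([ 0.3803, -0.3466,  0.2732]), 'yaw13.2 tilt0.10', 'F', array([-0.41,  0.16,  0.57]), 'M', array([ 0.038, -0.051, -0.015]))
w1 [256 147  14  32 406] [262.74384236 162.47783251] [ 0.42796191 -0.2239499   0.1544515 ] 0.15683001876956995
381 ((0.4273316264152527, -0.22384287416934967), (0.026659755036234856, 0.010832038708031178), 14.0800199508667)
w2 [ 85  88  24  42 692] [ 96.64595376 108.30635838] [ 0.4277108  -0.22471707  0.15447121] 0.15671366095075367
664 ((0.42700064182281494, -0.2243356853723526), (0.02622184529900551, 0.011947293765842915), 13.459268569946289)
```

View pics/crop2.png

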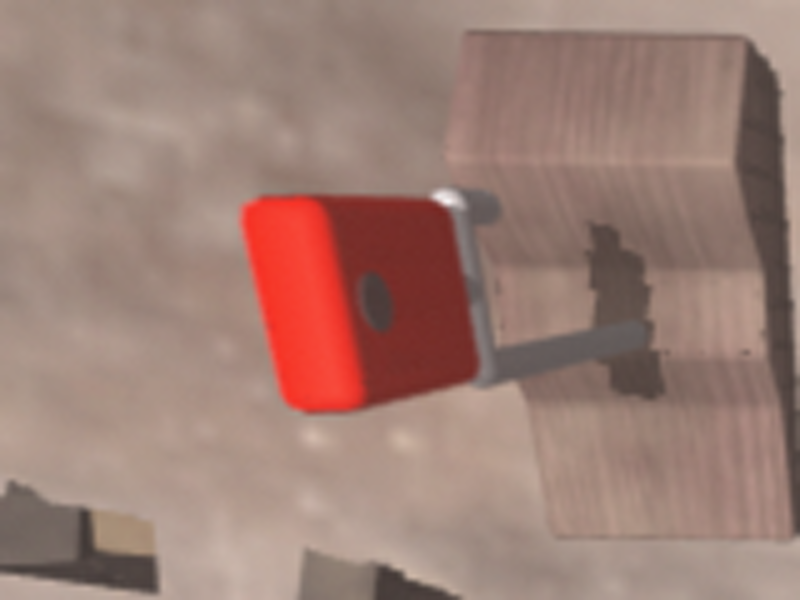

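The crop shows the stem at the bottom (565,350), towards -x, and the free tip at the top (480,205), towards +x, so the red mouth opens along tool +x at yaw 13.6°. The tab centre is (0.427,-0.224) with its top at 0.156, which agrees with the text (0.155).

Run:
```python
from h import *
print(to(.4272,-.2241,.273,13.6))
```

```text
(array([ 0.0729, -0.1075,  0.0008]), array([-0.0008,  0.0003, -0.005 ]))
```

In the tool's units: -0.1075 m is -0.1433, -0.08 m is -0.1067, -0.005 rad is -0.0013.

```bash
echo '[{"x": 0.04, "y": -0.0533}, {"x": 0.08, "y": -0.1067, "az": -0.0013}, {"x": 0.0973, "y": -0.1433, "az": -0.0013}, {"x": 0.0973, "y": -0.1433, "az": -0.0013}, {"x": 0.0973, "y": -0.1433, "az": -0.0013}]' > path.dat && python3 -m pendant path.dat 0.05 >/dev/null;  python3 -c "
from h import *
print(info(),to(.4272,-.2241,.196,13.6))"
```

```text
('t2.4', array([ 0.4278, -0.2227,  0.2745]), 'yaw13.9 tilt0.05', 'F', array([-0.46, -0.46, -0.59]), 'M', array([-0.018,  0.077,  0.001])) (array([-0.001 ,  0.0012,  0.0785]), array([ 0.0007, -0.0006,  0.0046]))
```

In the tool's units: 0.078 m is 0.104, 0.06 m is 0.08.

```bash
echo '[{"x": -0.0013, "y": 0.0013, "z": 0.04}, {"x": -0.0013, "y": 0.0013, "z": 0.08}, {"x": -0.0013, "y": 0.0013, "z": 0.104}, {"x": -0.0013, "y": 0.0013, "z": 0.104}, {"x": -0.0013, "y": 0.0013, "z": 0.104}]' > path.dat && python3 -m pendant path.dat; echo '[{}, {}, {}, {}, {}]' > path.dat && python3 -m pendant path.dat 0 60; echo '[{}, {}]' > path.dat && python3 -m pendant path.dat;  python3 -c "
from h import *
print(info())"
```

```text
clock: 2.9
tcp_pos: [0.4267, -0.2259, 0.1964]
orientation: [3.119, 0.372, -0.0]
contact_force: [0.8, 0.7, 0.0]
grip_width: 0.0501
gripper_force: 0.0
clock: 3.4
tcp_pos: [0.4276, -0.2252, 0.1969]
orientation: [3.118, 0.374, 0.003]
contact_force: [-0.8, 0.6, 6.9]
grip_width: 0.0111
gripper_force: 59.2
clock: 3.6
tcp_pos: [0.4276, -0.2252, 0.1969]
orientation: [3.118, 0.374, 0.003]
contact_force: [-0.4, 0.6, 5.7]
grip_width: 0.0113
gripper_force: 59.2
('t3.6', array([ 0.4276, -0.2252,  0.1969]), 'yaw13.7 tilt0.12', 'F', array([-0.4 ,  0.58,  5.66]), 'M', array([0.132, 0.164, 0.023]))
```

Gripped at 11 mm width. Now lift to threading height: the tip must pass over the bar and the sample top under it, which puts the beam at about z 0.24.

In the tool's units: -0.134 m is -0.1787, -0.11 m is -0.1467.

```bash
echo '[{"z": -0.04}, {"z": -0.0933}, {"z": -0.1467}, {"z": -0.1787}, {"z": -0.1787}]' > path.dat && python3 -m pendant path.dat;  python3 -c "
from h import *
print(info(),to(.485,.094,.3314,-0.65))"
```

```text
clock: 4.1
tcp_pos: [0.4282, -0.2255, 0.3333]
orientation: [3.116, 0.374, 0.009]
contact_force: [0.6, -0.0, -2.1]
grip_width: 0.0112
gripper_force: 58.8
('t4.1', array([ 0.4282, -0.2255,  0.3333]), 'yaw13.7 tilt0.38', 'F', array([ 0.57, -0.03, -2.13]), 'M', array([-0.012, -0.009, -0.008])) (array([ 0.1307, -0.297 ,  0.0014]), array([ 0.0035, -0.0056,  0.25  ]))
```

In the tool's units: -0.15 m is -0.2, -0.112 m is -0.1493, 0.125 rad is 0.0313.

```bash
echo '[{"x": 0.0213, "y": -0.0493, "az": 0.0075}, {"x": 0.044, "y": -0.1, "az": 0.015}, {"x": 0.0667, "y": -0.1493, "az": 0.0225}, {"x": 0.088, "y": -0.2, "az": 0.03}, {"x": 0.088, "y": -0.2, "az": 0.0313}]' > path.dat && python3 -m pendant path.dat >/dev/null; python3 -c "
from h import *
print(info(),to(.485,.094,.3314,-0.65))"
```

```text
('t4.6', array([ 0.4554, -0.0576,  0.3286]), 'yaw7.0 tilt0.18', 'F', array([ 0.78,  0.09, -2.3 ]), 'M', array([ 0.066, -0.202,  0.007])) (array([ 0.0478, -0.1468, -0.0024]), array([-0.0028,  0.0014,  0.1335]))
```

In the tool's units: -0.147 m is -0.196, -0.11 m is -0.1467, 0.134 rad is 0.0335.

```bash
echo '[{"x": 0.016, "y": -0.0493, "az": 0.0075}, {"x": 0.032, "y": -0.0987, "az": 0.015}, {"x": 0.048, "y": -0.1467, "z": -0.0027, "az": 0.0225}, {"x": 0.064, "y": -0.196, "z": -0.0027, "az": 0.03}, {"x": 0.064, "y": -0.196, "z": -0.0027, "az": 0.0335}]' > path.dat && python3 -m pendant path.dat >/dev/null;  echo '[{}, {}]' > path.dat && python3 -m pendant path.dat >/dev/null
python3 - <<'E'
from h import *
print(info())
im,d,K,R,t=cam("wrist"); cv2.imwrite("pics/w3.png",im); np.savez("w3.npz",im=im,d=d,K=K,R=R,t=t)
P=pts(d,K,R,t); m=(abs(P[...,0]-.605)<.04)&(P[...,2]>.19)&(P[...,2]<.25); b=P[m]; print(m.sum(), b.min(0) if len(b) else 0, b.max(0) if len(b) else 0, np.argwhere(m).min(0),np.argwhere(m).max(0))
E
```

```text
('t5.3', array([0.4859, 0.0864, 0.3307]), 'yaw-1.2 tilt0.14', 'F', array([-0.7 ,  0.34, -1.96]), 'M', array([-0.036, -0.012,  0.035]))
12467 [ 0.60074413 -0.08514316  0.19000114] [0.62433569 0.17336178 0.21713796] [  0 118] [ 40 511]
```

View pics/w3.png

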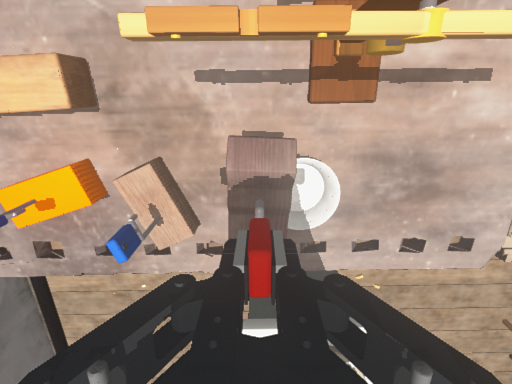

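The wrist view shows the bar across rows 10–38, with the orange strip on the left arm from column 146 to 350 and its notch at about (249,20). The blue hanger's tab is at (123,243).

Run:
```python
from h import *
np.set_printoptions(suppress=True,precision=4)
q=np.load("w3.npz");im,d,K,R,t=[q[k] for k in("im","d","K","R","t")];P=pts(d,K,R,t);N=Ro
for c in(130,160,200,225,236,243,249,255,262,275,300,340,400): print(c,P[12,c],P[22,c],im[20,c])
m=(P[...,2]>.2125)&(P[...,2]<.222)&(abs(P[...,0]-.605)<.03);b=P[m]
print(len(b))
for lo in np.arange(-.08,.17,.02):
    s=b[(b[:,1]>lo)&(b[:,1]<lo+.02)]
    if len(s)>9: print(lo,len(s),np.percentile(s[:,0],[2,50,98]),np.median(s[:,2]))
q=np.load("w3.npz")
h=cv2.cvtColor(im,cv2.COLOR_BGR2HSV);mb=cv2.inRange(h,(105,150,60),(125,255,255));k,l,s,ce=cv2.connectedComponentsWithStats(mb)
for i in range(1,k):
    if s[i,4]>60:
        B=P[l==i];tp=B[B[:,2]>np.nanmax(B[:,2])-.005];print("blue",s[i],np.nanmedian(B,0),np.nanmax(B[:,2]),cv2.minAreaRect(tp[:,:2].astype(np.float32)))
cv2.imwrite("pics/c4.png",np.vstack([cv2.resize(im[0:45,130:370],(800,150)),cv2.resize(im[150:270,100:260],(600,450))[:, :].copy() if 0 else cv2.copyMakeBorder(cv2.resize(im[150:270,100:260],(580,435),interpolation=2),0,0,0,220,0)]))
```

```text
130 [ 0.6682  0.2463 -0.0011] [0.6126 0.1651 0.2036] [167 241 247]
160 [0.6152 0.1426 0.2136] [0.6096 0.1426 0.2157] [ 94 166 231]
200 [0.6146 0.119  0.2141] [0.6097 0.1197 0.213 ] [ 95 170 234]
225 [0.6141 0.1044 0.215 ] [0.6092 0.1047 0.2142] [ 97 170 236]
236 [0.6143 0.0981 0.2135] [0.6091 0.0983 0.2138] [ 97 174 237]
243 [0.6159 0.0943 0.2064] [0.6106 0.0945 0.2064] [103 184 242]
249 [0.6157 0.0906 0.2073] [0.61   0.0907 0.2089] [106 195 245]
255 [0.616  0.087  0.2055] [0.6103 0.0871 0.2069] [106 194 245]
262 [0.6138 0.0828 0.2143] [0.6087 0.0829 0.2143] [ 95 169 235]
275 [0.6134 0.0753 0.2153] [0.6083 0.0753 0.2153] [ 93 168 234]
300 [0.6136 0.0605 0.2132] [0.6079 0.0607 0.2159] [ 93 167 233]
340 [0.6129 0.0373 0.2145] [0.6077 0.037  0.2147] [ 87 163 232]
400 [ 0.6149 -0.0031  0.2026] [ 0.6095 -0.0039  0.2024] [156 237 247]
5113
0.020000000000000018 423 [0.6029 0.6096 0.6164] 0.21462581242306575
0.04000000000000002 935 [0.603  0.6099 0.6166] 0.21460254389240283
0.06000000000000001 950 [0.6034 0.6104 0.6171] 0.21463906752445389
0.08000000000000003 405 [0.6036 0.6103 0.617 ] 0.21459179843763077
0.10000000000000005 932 [0.604  0.6106 0.6173] 0.2147241717030987
0.12000000000000004 937 [0.6041 0.611  0.6178] 0.2147355763843191
0.14 531 [0.6044 0.6113 0.618 ] 0.21466871755610312
blue [106 239  22  24 259] [0.4188 0.2347 0.1542] 0.1561540735715256 ((0.4181150794029236, 0.23544181883335114), (0.02669719234108925, 0.01182614453136921), 21.654504776000977)
```

View pics/c4.png

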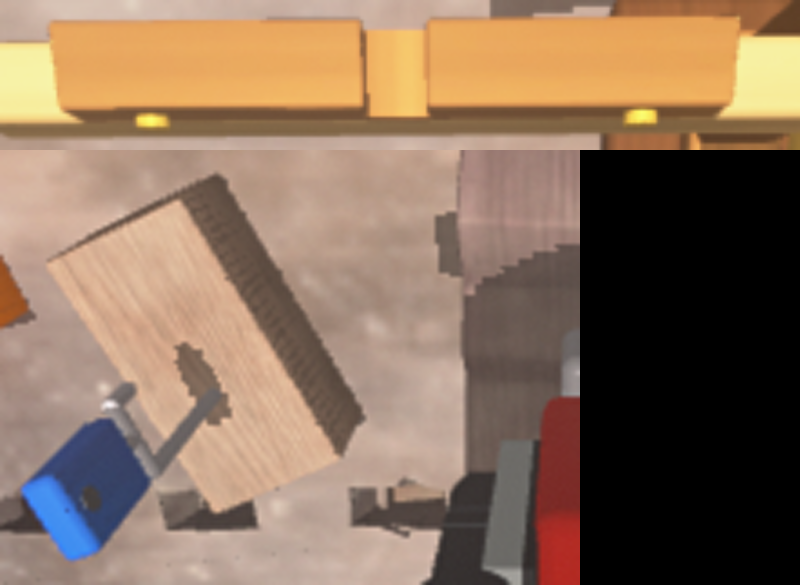

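Zoomed in, the notch spans crop columns 365–428, and the blue hook's tip is at (115,400) with the stem at (215,400), so its mouth also opens towards +x. The bar's centre plane is x = 0.6104 at y = 0.09, its top is at z 0.2147, its yaw is -0.8° and the notch is at about y 0.0905. I'll thread the hook onto the strip outboard of the notch.

Run:
```python
from h import *
q=np.load("w3.npz");im=q["im"];P=pts(q["d"],q["K"],q["R"],q["t"]);h=cv2.cvtColor(im,cv2.COLOR_BGR2HSV);m=(cv2.inRange(h,(0,190,80),(5,255,255))|cv2.inRange(h,(174,190,80),(180,255,255)))>0
B=P[m];B=B[~np.isnan(B[:,0])];tp=B[B[:,2]>B[:,2].max()-.005];print(len(B),np.median(tp,0),tp.min(0),tp.max(0))
w=P[200:222,255:266].reshape(-1,3); w=w[w[:,2]>.2]; print("wire",len(w),np.median(w,0) if len(w) else 0, w.max(0) if len(w) else 0)
print(info(),to(.6106,.106,.331,-0.8))
```

```text
999 [0.48714981 0.08692103 0.28824586] [0.47201165 0.08173807 0.2856173 ] [0.4995959  0.09240792 0.2899484 ]
wire 201 [0.49951836 0.08690487 0.24032368] [0.50189541 0.08965424 0.25711389]
('t5.3', array([0.4861, 0.0862, 0.331 ]), 'yaw-1.3 tilt0.11', 'F', array([ 0.09, -0.63, -2.27]), 'M', array([ 0.003, -0.003, -0.027])) (array([ 0.124 , -0.0225, -0.0002]), array([ 0.001 ,  0.0016, -0.0079]))
```

In the tool's units: 0.05 m is 0.0667, 0.03 m is 0.04, -0.008 rad is -0.002.

```bash
echo '[{"y": -0.0267, "az": -0.002}, {"x": 0.04, "y": -0.03, "az": -0.002}, {"x": 0.0667, "y": -0.03, "az": -0.002}, {"x": 0.0667, "y": -0.03, "az": -0.002}, {"x": 0.0667, "y": -0.03, "az": -0.002}]' > path.dat && python3 -m pendant path.dat >/dev/null; python3 -c "
from h import *
print(info(),to(.6106,.106,.331,-0.8))"
```

```text
('t5.8', array([0.5367, 0.1081, 0.3313]), 'yaw-0.8 tilt0.09', 'F', array([-0.74,  0.38, -1.82]), 'M', array([ 0.039, -0.06 , -0.02 ])) (array([0.0739, 0.001 , 0.0001]), array([ 0.0005,  0.0015, -0.0001]))
```

In the tool's units: 0.074 m is 0.0987, 0.06 m is 0.08.

```bash
echo '[{"x": 0.0267, "y": 0.0013}, {"x": 0.0533, "y": 0.0013}, {"x": 0.08, "y": 0.0013}, {"x": 0.0987, "y": 0.0013}, {"x": 0.0987, "y": 0.0013}]' > path.dat && python3 -m pendant path.dat >/dev/null; echo '[{}, {}]' > path.dat && python3 -m pendant path.dat>/dev/null; python3 -c "
from h import *
print(info(),to(.6106,.106,.316,-0.8))"
```

```text
('t6.5', array([0.6098, 0.1073, 0.3319]), 'yaw-0.7 tilt0.05', 'F', array([-1.21, -0.  , -2.76]), 'M', array([0.042, 0.007, 0.052])) (array([0.0008, 0.0013, 0.0159]), array([0.0004, 0.0008, 0.002 ]))
```

In the tool's units: 0.018 m is 0.024, 0.012 m is 0.016.

```bash
I='python3 -c "from h import *;print(*info())"'; echo '[{"z": 0.008}, {"x": 0.0013, "z": 0.016}, {"x": 0.0013, "z": 0.024}, {"x": 0.0013, "z": 0.024}]' > path.dat && python3 -m pendant path.dat>/dev/null; eval $I; echo '[{"z": 0.0027}, {"z": 0.0053}, {"z": 0.0053}]' > path.dat && python3 -m pendant path.dat>/dev/null; eval $I; echo '[{"z": 0.0027}, {"z": 0.0027}]' > path.dat && python3 -m pendant path.dat>/dev/null; eval $I
```

```text
t7.0 [0.6112 0.1072 0.3124] yaw-0.7 tilt0.14 F [-0.03 -0.04 -2.52] M [ 0.005  0.041 -0.004]
t7.2 [0.6119 0.1075 0.3097] yaw-0.7 tilt0.01 F [-0.51  0.18 -1.73] M [ 0.014 -0.037 -0.007]
t7.5 [0.6119 0.1075 0.3078] yaw-0.7 tilt0.00 F [-0.08  0.93 -1.72] M [ 0.025 -0.066  0.04 ]
```

In the tool's units: 0.003 m is 0.004, 0.002 m is 0.0027.

```bash
I='python3 -c "from h import *;print(*info())"'; echo '[{"z": 0.0027}, {"z": 0.004}, {"z": 0.004}]' > path.dat && python3 -m pendant path.dat>/dev/null; eval $I; echo '[{"y": 0.0027}, {"y": 0.0053}, {"y": 0.0053}, {"y": 0.0053}]' > path.dat && python3 -m pendant path.dat>/dev/null; eval $I; echo '[{"y": 0.0027}, {"y": 0.0053}, {"y": 0.0053}, {"y": 0.0053}]' > path.dat && python3 -m pendant path.dat>/dev/null; eval $I
python3 -c "
from h import *
im,d,K,R,t=cam('wrist');cv2.imwrite('pics/w5.png',im);P=pts(d,K,R,t)
m=(P[...,2]>.19)&(P[...,2]<.225)&(abs(P[...,0]-.610)<.006)
for lo in np.arange(-.06,.18,.02):
    s=P[m&(P[...,1]>lo)&(P[...,1]<lo+.02)]
    if len(s)>9: print(round(lo,2),len(s),np.percentile(s[:,2],[20,50,80]).round(4))
"
```

```text
t7.8 [0.6119 0.1075 0.3048] yaw-0.7 tilt0.00 F [-0.23  0.23 -1.03] M [ 0.068 -0.042 -0.048]
t8.2 [0.6119 0.103  0.3049] yaw-0.7 tilt0.02 F [-0.46 -0.81 -1.95] M [-0.058 -0.03   0.039]
t8.6 [0.6118 0.0992 0.3049] yaw-0.7 tilt0.02 F [ 0.38 -0.51 -1.83] M [-0.041 -0.012  0.02 ]
-0.06 344 [0.2029 0.2036 0.2041]
-0.04 395 [0.2024 0.2029 0.2035]
-0.02 497 [0.2014 0.2019 0.2025]
0.0 476 [0.2006 0.2011 0.2017]
0.02 390 [0.2005 0.2111 0.2124]
0.04 505 [0.2111 0.2117 0.2122]
0.06 484 [0.2103 0.2108 0.2113]
0.08 304 [0.2019 0.203  0.2105]
0.1 235 [0.2086 0.2091 0.2096]
0.12 454 [0.2079 0.2084 0.2089]
0.14 341 [0.1959 0.2076 0.2082]
0.16 237 [0.1945 0.1951 0.1955]
```

The depth profile of the bar gives its tilt directly: a slope of -0.041, which is about 0.75 N on the strip. Now slide on towards the notch.

```bash
cat >> h.py <<'E'
def tilt():
    im,d,K,R,t=cam('wrist');P=pts(d,K,R,t).reshape(-1,3)
    P=P[(P[:,2]>.15)&(P[:,2]<.26)&(abs(P[:,0]-.610)<.007)&(P[:,1]>-.22)&(P[:,1]<.17)]
    s=abs(P[:,1]+.026); P=P[(s>.05)&(s<.155)]
    b=np.array([0,.213])
    for k in range(40):   # upper edge line, mode-seeking robust fit
        e=P[:,2]-(b[0]*(P[:,1]+.026)+b[1]); w=abs(e)<max(.02*.85**k,.0025)
        b=np.polyfit(P[w,1]+.026,P[w,2],1)
    return "slope %.4f mid z %.4f n%d"%(b[0],b[1],w.sum())
E
I='python3 -c "from h import *;print(*info(),tilt())"'; eval $I;  echo '[{"y": 0.0027}, {"y": 0.0053}, {"y": 0.0053}, {"y": 0.0053}]' > path.dat && python3 -m pendant path.dat>/dev/null; eval $I; echo '[{"y": 0.0027}, {"y": 0.0027}, {"y": 0.0027}]' > path.dat && python3 -m pendant path.dat>/dev/null; eval $I; echo '[{"y": 0.0027}, {"y": 0.0027}, {"y": 0.0027}]' > path.dat && python3 -m pendant path.dat>/dev/null; eval $I
```

```text
t8.6 [0.6118 0.0992 0.3049] yaw-0.7 tilt0.01 F [ 0.74 -1.22 -1.5 ] M [-0.048  0.013  0.053] slope -0.0391 mid z 0.2145 n2040
t9.1 [0.6118 0.095  0.3048] yaw-0.7 tilt0.03 F [ 0.58 -1.15 -1.99] M [-0.277 -0.037  0.035] slope -0.0332 mid z 0.2145 n2090
t9.4 [0.6117 0.0932 0.3048] yaw-0.7 tilt0.02 F [-0.37 -0.31 -1.58] M [-0.234  0.031 -0.035] slope -0.0117 mid z 0.2144 n2137
t9.8 [0.6117 0.0915 0.3049] yaw-0.7 tilt0.01 F [ 0.81 -0.68 -2.56] M [-0.005 -0.006 -0.02 ] slope -0.0005 mid z 0.2145 n2123
```

The bar came back level at y≈0.0915, where the image also placed the notch. Lower it until the bar takes the weight, following the slight outward arc.

In the tool's units: 0.009 m is 0.012, 0.006 m is 0.008.

```bash
I='python3 -c "from h import *;print(*info(),tilt())"'; echo '[{"z": 0.004}, {"z": 0.008}, {"y": -0.0007, "z": 0.012}, {"y": -0.0007, "z": 0.012}]' > path.dat && python3 -m pendant path.dat>/dev/null; eval $I;  echo '[{"y": -0.0007, "z": 0.004}, {"y": -0.0013, "z": 0.008}, {"y": -0.002, "z": 0.012}, {"y": -0.002, "z": 0.012}]' > path.dat && python3 -m pendant path.dat>/dev/null; eval $I
```

```text
t10.2 [0.6116 0.092  0.2954] yaw-0.7 tilt0.03 F [ 0.43 -0.38 -1.59] M [ 0.076 -0.008  0.016] slope -0.0535 mid z 0.2145 n2089
t10.7 [0.6118 0.0933 0.2865] yaw-0.7 tilt0.01 F [ 0.51 -1.32 -0.06] M [-0.208 -0.09  -0.021] slope -0.1266 mid z 0.2145 n2095
```

In the tool's units: -0.12 m is -0.16, -0.09 m is -0.12.

```bash
I='python3 -c "from h import *;print(*info(),tilt())"'; echo '[{}, {}, {}, {}, {}]' > path.dat && python3 -m pendant path.dat 0.04; eval $I;  echo '[{"z": -0.04}, {"z": -0.08}, {"z": -0.12}, {"z": -0.16}, {"z": -0.16}]' > path.dat && python3 -m pendant path.dat>/dev/null; eval $I
python3 - <<'E'
from h import *
im,d,K,R,t=cam("wrist");cv2.imwrite("pics/w6.png",im);P=pts(d,K,R,t);h=cv2.cvtColor(im,cv2.COLOR_BGR2HSV);m=(cv2.inRange(h,(0,190,80),(5,255,255))|cv2.inRange(h,(174,190,80),(180,255,255)))>0
B=P[m&(P[...,2]>.2)];print(len(B),B.min(0),B.max(0),np.median(B,0),to(.46,.20,.40,22))
E
```

```text
clock: 11.2
tcp_pos: [0.6118, 0.0935, 0.287]
orientation: [-3.141, 0.019, -0.0]
contact_force: [-0.6, -0.6, 0.2]
grip_width: 0.0399
gripper_force: 0.0
t11.2 [0.6118 0.0935 0.287 ] yaw-0.7 tilt0.01 F [-0.61 -0.56  0.22] M [ 0.041  0.025 -0.005] slope -0.1390 mid z 0.2147 n2086
t11.8 [0.6132 0.0942 0.4119] yaw-0.7 tilt0.47 F [ 1.03  0.68 -0.16] M [-0.012 -0.013  0.025] slope -0.1405 mid z 0.2147 n1692
214 [0.59922625 0.08963061 0.24100312] [0.62379938 0.09895304 0.24446353] [0.61052528 0.09466819 0.24259594] (array([-0.1531, -0.1046,  0.0072]), array([ 1.000e-04, -1.400e-03, -3.962e-01]))
```

View pics/w6.png

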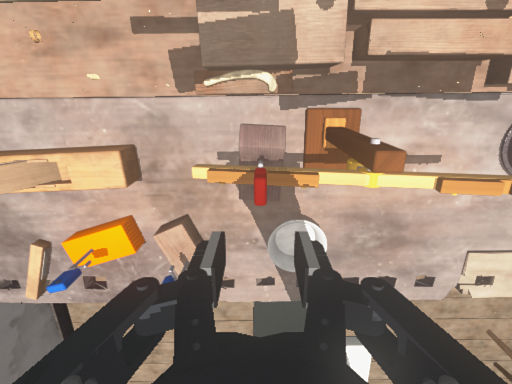

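The red tab is at (260,187), hanging on the left arm with the bar tipped -0.14 as expected. The blue tab is partly hidden at (168,278), so I'll go there for a closer look.

In the tool's units: -0.19 m is -0.2533, -0.17 m is -0.2267, -0.4 rad is -0.1.

```bash
echo '[{"x": -0.06, "az": -0.01}, {"x": -0.12, "y": -0.0267, "az": -0.03}, {"x": -0.1733, "y": -0.0667, "az": -0.05}, {"x": -0.2267, "y": -0.1067, "az": -0.075}, {"x": -0.2533, "y": -0.1333, "az": -0.1}]' > path.dat && python3 -m pendant path.dat 0.05 >/dev/null; echo '[{}, {}]' > path.dat && python3 -m pendant path.dat>/dev/null; python3 -c "
from h import *
print(info(),to(.40,.225,.31,23))"
```

```text
('t12.6', array([0.4226, 0.1954, 0.4061]), 'yaw22.2 tilt0.09', 'F', array([ 0.99, -1.69, -0.97]), 'M', array([ 0.021, -0.063, -0.044])) (array([-0.0096, -0.036 ,  0.096 ]), array([ 0.0007,  0.0013, -0.0138]))
```

The manual's scale: shifts go in shares of 0.75 m and turns go in shares of 4 rad. Converting my numbers, 0.096 m is 0.128, 0.08 m is 0.1067, -0.014 rad is -0.0035.

```bash
echo '[{"x": -0.0067, "y": -0.024, "z": 0.0533, "az": -0.0035}, {"x": -0.0128, "y": -0.048, "z": 0.1067, "az": -0.0035}, {"x": -0.0128, "y": -0.048, "z": 0.128, "az": -0.0035}, {"x": -0.0128, "y": -0.048, "z": 0.128, "az": -0.0035}, {"x": -0.0128, "y": -0.048, "z": 0.128, "az": -0.0035}]' > path.dat && python3 -m pendant path.dat >/dev/null
python3 - <<'E'
from h import *
print(info())
im,d,K,R,t=cam("wrist");P=pts(d,K,R,t);h=cv2.cvtColor(im,cv2.COLOR_BGR2HSV);mb=cv2.inRange(h,(105,150,60),(125,255,255));k,l,s,ce=cv2.connectedComponentsWithStats(mb)
for i in range(1,k):
    if s[i,4]>60:
        B=P[l==i];tp=B[B[:,2]>np.nanmax(B[:,2])-.005];print("blue",s[i],np.nanmax(B[:,2]),cv2.minAreaRect(tp[:,:2].astype(np.float32)))
S=P[(np.hypot(P[...,0]-.418,P[...,1]-.235)<.08)&(P[...,2]>.038)&(P[...,2]<.055)];print(len(S),cv2.minAreaRect(S[:,:2].astype(np.float32)),np.median(S[:,2]))
print(to(.4181,.2354,.275,23))
E
```

```text
('t13.1', array([0.4015, 0.2246, 0.3108]), 'yaw22.9 tilt0.05', 'F', array([0.68, 0.79, 0.26]), 'M', array([ 0.022, -0.042,  0.045]))
blue [ 64  66  14  14 133] 0.15641068661014773 ((0.4358878433704376, 0.3957074284553528), (0.00923154316842556, 0.009618507698178291), 22.702775955200195)
blue [250 157  13  21 254] 0.1561638436601336 ((0.4223387837409973, 0.23737609386444092), (0.017521636560559273, 0.01021618116647005), 22.30054473876953)
4163 ((0.41790440678596497, 0.23601624369621277), (0.1198822632431984, 0.06006820872426033), 24.27634620666504) 0.04457382118828179
(array([ 0.0191, -0.0033,  0.0365]), array([-0.0002, -0.0008, -0.0022]))
```

In the tool's units: 0.036 m is 0.048, 0.019 m is 0.0253, -0.01 rad is -0.0025.

```bash
echo '[{"x": 0.0253, "y": -0.0044, "z": 0.048, "az": -0.0025}, {"x": 0.0253, "y": -0.0044, "z": 0.048, "az": -0.0025}, {"x": 0.0253, "y": -0.0044, "z": 0.048, "az": -0.0025}, {"x": 0.0253, "y": -0.0044, "z": 0.048, "az": -0.0025}]' > path.dat && python3 -m pendant path.dat 0.05 >/dev/null;  python3 -c "
from h import *
print(info(),to(.4181,.2355,.196,23.6))"
```

```text
('t13.5', array([0.4171, 0.236 , 0.2764]), 'yaw23.6 tilt0.11', 'F', array([ 0.05, -1.04, -0.24]), 'M', array([ 0.   , -0.034,  0.035])) (array([0.0006, 0.0008, 0.0804]), array([ 0.0001, -0.002 , -0.0008]))
```

In the tool's units: 0.08 m is 0.1067, 0.06 m is 0.08.

```bash
echo '[{"x": 0.0013, "y": 0.0013, "z": 0.04}, {"x": 0.0013, "y": 0.0013, "z": 0.08}, {"x": 0.0013, "y": 0.0013, "z": 0.1067}, {"x": 0.0013, "y": 0.0013, "z": 0.1067}, {"x": 0.0013, "y": 0.0013, "z": 0.1067}]' > path.dat && python3 -m pendant path.dat >/dev/null; echo '[{}, {}, {}, {}, {}]' > path.dat && python3 -m pendant path.dat 0 60 >/dev/null; python3 -c "
from h import *
print(info())"; echo '[{"z": -0.04}, {"z": -0.08}, {"z": -0.1333}, {"z": -0.1787}, {"z": -0.1787}]' > path.dat && python3 -m pendant path.dat;  python3 -c "
from h import *
print(info(),to(.46,.05,.331,0))"
```

```text
('t14.5', array([0.4187, 0.2358, 0.1962]), 'yaw23.6 tilt0.12', 'F', array([-0.62, -0.98,  7.22]), 'M', array([-0.223,  0.206, -0.022]))
clock: 15.0
tcp_pos: [0.4195, 0.2369, 0.3336]
orientation: [-3.073, -0.642, -0.013]
contact_force: [0.6, 0.4, -1.5]
grip_width: 0.0112
gripper_force: 59.2
('t15.0', array([0.4195, 0.2369, 0.3336]), 'yaw23.6 tilt0.49', 'F', array([ 0.61,  0.42, -1.5 ]), 'M', array([ 0.077, -0.009,  0.016])) (array([-0.0377,  0.1875,  0.0022]), array([-0.0021, -0.0084,  0.4117]))
```

In the tool's units: 0.18 m is 0.24, 0.14 m is 0.1867, 0.41 rad is 0.1025.

```bash
echo '[{"y": 0.0267, "z": -0.0067, "az": 0.02}, {"x": -0.016, "y": 0.08, "z": -0.0133, "az": 0.04}, {"x": -0.032, "y": 0.1333, "z": -0.0133, "az": 0.06}, {"x": -0.048, "y": 0.1867, "z": -0.0133, "az": 0.08}, {"x": -0.06, "y": 0.24, "z": -0.0133, "az": 0.1025}]' > path.dat && python3 -m pendant path.dat>/dev/null; python3 -c "
from h import *
print(info(),to(.46,-.146,.345,-.8))"
```

```text
('t15.5', array([0.4478, 0.0495, 0.3377]), 'yaw-0.2 tilt0.14', 'F', array([ 0.79,  0.29, -2.91]), 'M', array([-0.031, -0.084, -0.023])) (array([ 0.013 ,  0.1955, -0.0071]), array([0.001 , 0.0023, 0.0098]))
```

In the tool's units: 0.195 m is 0.26, 0.16 m is 0.2133, 0.01 rad is 0.0025.

```bash
echo '[{"y": 0.0533}, {"y": 0.1067, "z": -0.0053, "az": 0.0025}, {"x": 0.004, "y": 0.16, "z": -0.0107, "az": 0.0025}, {"x": 0.0107, "y": 0.2133, "z": -0.0107, "az": 0.0025}, {"x": 0.0173, "y": 0.26, "z": -0.0107, "az": 0.0025}]' > path.dat && python3 -m pendant path.dat>/dev/null; echo '[{"x": 0.0267}, {"x": 0.0333}, {"x": 0.0333}, {"x": 0.0333}]' > path.dat && python3 -m pendant path.dat>/dev/null
python3 - <<'E'
from h import *
np.set_printoptions(suppress=True,precision=4)
print(info())
im,d,K,R,t=cam("wrist");cv2.imwrite("pics/w7.png",im);P=pts(d,K,R,t);np.savez("w7.npz",P=P,im=im)
m=(P[...,2]>.19)&(P[...,2]<.26)&(abs(P[...,0]-.608)<.012)
for lo in np.arange(-.24,-.06,.01):
    s=P[m&(P[...,1]>lo)&(P[...,1]<lo+.01)]
    if len(s)>9:
        z=np.percentile(s[:,2],95); u=s[s[:,2]>z-.004]; print(round(lo,2),len(s),"z95",z.round(4),"x",np.percentile(u[:,0],[2,50,98]),"zmin",s[:,2].min().round(4))
h=cv2.cvtColor(im,cv2.COLOR_BGR2HSV);mb=cv2.inRange(h,(105,150,60),(125,255,255))>0
B=P[mb&(P[...,2]>.25)];tp=B[B[:,2]>B[:,2].max()-.005] if len(B) else B;print("tab",len(tp),tp.min(0),tp.max(0))
w=P[195:235,250:270].reshape(-1,3);w=w[(w[:,2]>.22)&(w[:,2]<.275)];print("wire",len(w),w.max(0),np.median(w,0))
# strip top profile along the far row
q=P[(P[...,2]>.2)&(abs(P[...,0]-.608)<.004)];q=q[(q[:,1]>-.19)&(q[:,1]<-.1)];l=q[:,2]-.2147+.14*(q[:,1]+.026)
nn=q[(l<-.005)&(l>-.012)];print("notch",len(nn),np.percentile(nn[:,1],[1,10,50,90,99]) if len(nn) else 0)
E
```

```text
('t16.4', array([ 0.4863, -0.1421,  0.3461]), 'yaw-0.4 tilt0.12', 'F', array([-0.53,  0.55, -2.76]), 'M', array([ 0.081,  0.074, -0.055]))
-0.23 97 z95 0.2308 x [0.5998 0.6061 0.6122] zmin 0.2164
-0.22 527 z95 0.2307 x [0.5995 0.606  0.6129] zmin 0.2125
-0.21 392 z95 0.2404 x [0.5996 0.6063 0.6129] zmin 0.2113
-0.2 634 z95 0.24 x [0.5996 0.6065 0.6132] zmin 0.2113
-0.19 642 z95 0.2386 x [0.5996 0.6064 0.6131] zmin 0.2105
-0.18 619 z95 0.2372 x [0.5998 0.6067 0.6134] zmin 0.2062
-0.17 605 z95 0.2357 x [0.6    0.6066 0.6134] zmin 0.2059
-0.16 594 z95 0.2343 x [0.6002 0.6071 0.6137] zmin 0.2049
-0.15 521 z95 0.2318 x [0.6004 0.6067 0.6132] zmin 0.2056
-0.14 542 z95 0.2311 x [0.6004 0.6071 0.6139] zmin 0.2032
-0.13 552 z95 0.23 x [0.6005 0.6073 0.614 ] zmin 0.1991
-0.12 536 z95 0.2285 x [0.6006 0.6075 0.6142] zmin 0.1991
-0.11 532 z95 0.2273 x [0.6008 0.6075 0.6143] zmin 0.199
-0.1 490 z95 0.2259 x [0.6008 0.6076 0.6145] zmin 0.1977
-0.09 341 z95 0.2245 x [0.6011 0.6079 0.6145] zmin 0.1948
-0.08 385 z95 0.2109 x [0.6012 0.6079 0.6143] zmin 0.1936
-0.07 381 z95 0.2094 x [0.6014 0.6082 0.6149] zmin 0.1923
tab 1029 [ 0.4718 -0.1467  0.3012] [ 0.4996 -0.1362  0.306 ]
wire 287 [ 0.5015 -0.136   0.275 ] [ 0.499  -0.1419  0.2572]
notch 250 [-0.1487 -0.1481 -0.1438 -0.1395 -0.1388]
```

View pics/w7.png

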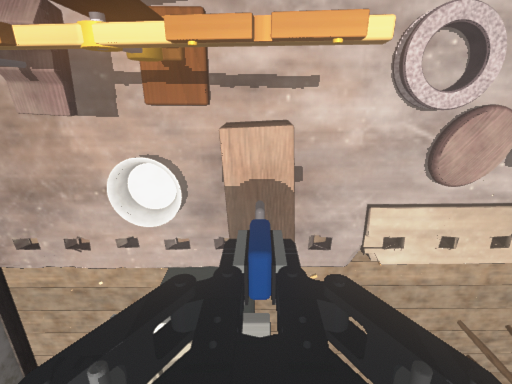

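The right arm's notch shows at (262,25), giving y ≈ -0.144 with the bar tipped. The bar centre is x 0.6073 and the strip top at y = -0.13 is z 0.229. The beam window is 0.247–0.2545, so I'll thread at 0.251 and land inboard of the notch at y = -0.130.

In the tool's units: -0.012 m is -0.016, -0.006 m is -0.008, 0.007 rad is 0.0018.

```bash
echo '[{"y": -0.008, "z": 0.0027, "az": 0.0018}, {"y": -0.016, "z": 0.0053, "az": 0.0018}, {"y": -0.016, "z": 0.0053, "az": 0.0018}, {"y": -0.016, "z": 0.0053, "az": 0.0018}]' > path.dat && python3 -m pendant path.dat>/dev/null; python3 -c "
from h import *
print(info(),to(.6073,-.130,.3422,-.8))"
```

```text
('t16.9', array([ 0.4871, -0.1303,  0.3429]), 'yaw-0.8 tilt0.01', 'F', array([ 0.74, -0.4 , -1.98]), 'M', array([-0.011,  0.007,  0.033])) (array([ 0.1201, -0.002 ,  0.0007]), array([ 0.0002,  0.    , -0.0003]))
```

In the tool's units: 0.075 m is 0.1, 0.06 m is 0.08.

```bash
I='python3 -c "from h import *;print(*info(),tilt())"'; echo '[{"x": 0.0267, "y": -0.0027, "z": 0.0007}, {"x": 0.0533, "y": -0.0027, "z": 0.0007}, {"x": 0.08, "y": -0.0027, "z": 0.0007}, {"x": 0.1, "y": -0.0027, "z": 0.0007}, {"x": 0.1, "y": -0.0027, "z": 0.0007}]' > path.dat && python3 -m pendant path.dat>/dev/null; eval $I;  python3 -c "
from h import *
print(to(.6073,-.130,.3420,-.8))"
```

```text
t17.4 [ 0.5638 -0.1298  0.3422] yaw-0.8 tilt0.06 F [ 0.1   0.15 -2.99] M [-0.06  -0.037  0.031] slope -0.1410 mid z 0.2148 n3086
(array([ 0.0447, -0.0005,  0.0001]), array([-0.0003,  0.0004, -0.001 ]))
```

In the tool's units: 0.0435 m is 0.058, 0.03 m is 0.04.

```bash
I='python3 -c "from h import *;print(*info(),tilt())"'; echo '[{"x": 0.02}, {"x": 0.04}, {"x": 0.058}, {"x": 0.058}, {"x": 0.058}]' > path.dat && python3 -m pendant path.dat>/dev/null; eval $I; echo '[{"z": 0.0067}, {"z": 0.0133}, {"z": 0.02}, {"z": 0.02}]' > path.dat && python3 -m pendant path.dat>/dev/null; eval $I
```

```text
t17.9 [ 0.6049 -0.1307  0.3422] yaw-0.9 tilt0.06 F [ 0.14 -0.78 -2.56] M [ 0.018  0.054 -0.02 ] slope -0.1406 mid z 0.2148 n2703
t18.4 [ 0.6055 -0.1306  0.3265] yaw-0.9 tilt0.04 F [ 1.12  0.14 -3.12] M [ 0.079 -0.125  0.071] slope -0.1370 mid z 0.2148 n2729
```

In the tool's units: 0.006 m is 0.008, 0.004 m is 0.0053.

```bash
I='python3 -c "from h import *;print(*info(),tilt())"'; echo '[{"x": 0.002, "z": 0.0027}, {"x": 0.002, "z": 0.0053}, {"x": 0.002, "z": 0.008}, {"x": 0.002, "z": 0.008}]' > path.dat && python3 -m pendant path.dat>/dev/null; eval $I; echo '[{"y": 0.0027}, {"y": 0.0053}, {"y": 0.0053}, {"y": 0.0053}]' > path.dat && python3 -m pendant path.dat>/dev/null; eval $I
```

```text
t18.8 [ 0.6072 -0.1306  0.3211] yaw-0.9 tilt0.02 F [ 0.5   0.34 -2.09] M [-0.016 -0.028 -0.054] slope -0.1118 mid z 0.2146 n2590
t19.2 [ 0.6072 -0.1349  0.3215] yaw-0.9 tilt0.02 F [ 0.55  0.17 -2.07] M [-0.048 -0.019 -0.025] slope -0.1105 mid z 0.2147 n2510
```

In the tool's units: 0.004 m is 0.0053, 0.002 m is 0.0027.

```bash
I='python3 -c "from h import *;print(*info(),tilt())"'; for k in 1; do echo '[{"y": 0.0027}, {"y": 0.0053}, {"y": 0.0053}, {"y": 0.0053}]' > path.dat && python3 -m pendant path.dat>/dev/null; done; eval $I; echo '[{"y": 0.0027}, {"y": 0.004}, {"y": 0.004}, {"y": 0.004}]' > path.dat && python3 -m pendant path.dat>/dev/null; eval $I; echo '[{"y": 0.0027}, {"y": 0.0027}, {"y": 0.0027}]' > path.dat && python3 -m pendant path.dat>/dev/null; eval $I
```

```text
t19.7 [ 0.6071 -0.1389  0.3214] yaw-0.9 tilt0.01 F [-0.35 -0.8  -2.75] M [-0.077 -0.001  0.05 ] slope -0.1064 mid z 0.2146 n2487
t20.1 [ 0.607  -0.1418  0.3213] yaw-0.9 tilt0.02 F [-0.93 -0.48 -1.51] M [-0.153  0.009  0.029] slope -0.1309 mid z 0.2146 n2563
t20.5 [ 0.607  -0.1436  0.3214] yaw-0.9 tilt0.01 F [-0.11 -0.4  -2.34] M [ 0.021 -0.013  0.028] slope -0.1401 mid z 0.2147 n2552
```

The hook dropped in: the bar swung back to -0.14 at y = -0.1436. Lower it, following the arc (about 5 mm outward) as the bar levels.

In the tool's units: 0.01 m is 0.0133, 0.007 m is 0.0093.

```bash
I='python3 -c "from h import *;print(*info(),tilt())"'; echo '[{"z": 0.0053}, {"y": 0.0013, "z": 0.0093}, {"y": 0.0027, "z": 0.0133}, {"y": 0.0027, "z": 0.0133}, {"y": 0.0027, "z": 0.0133}]' > path.dat && python3 -m pendant path.dat>/dev/null; eval $I; echo '[{"y": 0.0013, "z": 0.004}, {"y": 0.0024, "z": 0.008}, {"y": 0.0035, "z": 0.012}, {"y": 0.0035, "z": 0.012}, {"y": 0.0035, "z": 0.012}]' > path.dat && python3 -m pendant path.dat>/dev/null; eval $I
```

```text
t21.1 [ 0.6069 -0.1456  0.3112] yaw-0.9 tilt0.03 F [-0.59  0.13 -1.5 ] M [0.073 0.093 0.083] slope -0.0876 mid z 0.2140 n2243
t21.6 [ 0.607  -0.1482  0.3023] yaw-0.9 tilt0.01 F [-0.25  0.53 -0.02] M [0.192 0.045 0.009] slope -0.0072 mid z 0.2146 n2104
```

Nearly level, and the weight is on the bar. Release, rise and check.

```bash
I='python3 -c "from h import *;print(*info(),tilt())"'; echo '[{}, {}, {}, {}, {}]' > path.dat && python3 -m pendant path.dat 0.04 >/dev/null; eval $I;  echo '[{"z": -0.04}, {"z": -0.08}, {"z": -0.12}, {"z": -0.16}, {"z": -0.16}]' > path.dat && python3 -m pendant path.dat>/dev/null; echo '[{"x": -0.0667}, {"x": -0.1333}, {"x": -0.16}, {"x": -0.16}, {"x": -0.16}]' > path.dat && python3 -m pendant path.dat>/dev/null; eval $I
python3 - <<'E'
from h import *
np.set_printoptions(suppress=True,precision=4)
for n in("scene","wrist","top"):
    im,d,K,R,t=cam(n);P=pts(d,K,R,t);h=cv2.cvtColor(im,cv2.COLOR_BGR2HSV)
    for c,m in(("red",cv2.inRange(h,(0,190,80),(5,255,255))|cv2.inRange(h,(174,190,80),(180,255,255))),("blue",cv2.inRange(h,(105,150,60),(125,255,255)))):
        B=P[(m>0)&(abs(P[...,0]-.61)<.06)&(abs(P[...,1])<.25)&(P[...,2]>.18)]
        if len(B): print(n,c,len(B),np.median(B,0),B.max(0))
    if n=="scene": cv2.imwrite("pics/end.png",cv2.resize(im[110:310,150:350],(600,600),interpolation=2))
E
```

```text
t22.1 [ 0.607  -0.1483  0.3025] yaw-0.9 tilt0.01 F [-0.24  0.41 -0.48] M [-0.033 -0.017  0.009] slope 0.0031 mid z 0.2145 n2104
t23.2 [ 0.487  -0.1464  0.4225] yaw-0.9 tilt0.04 F [ 0.72  0.35 -1.19] M [ 0.015 -0.026 -0.011] slope 0.0039 mid z 0.2146 n2252
scene blue 29 [ 0.5983 -0.1449  0.2526] [ 0.613  -0.139   0.2634]
wrist blue 289 [ 0.6051 -0.1489  0.2584] [ 0.6187 -0.1427  0.2612]
top red 20 [0.6037 0.09   0.2589] [0.6169 0.0963 0.2676]
```

View pics/end.png

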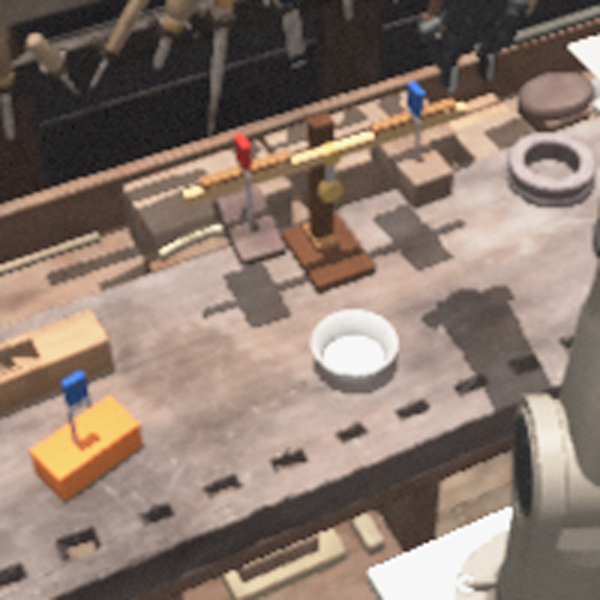

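The final picture shows the red tab (243,150) on the left arm and the blue tab (416,98) on the right, with the bar level (0.004 rad). Let it settle briefly, then hand in.

```bash
echo '[{}, {}, {}, {}, {}]' > path.dat && python3 -m pendant path.dat>/dev/null; echo '[{}, {}, {}, {}, {}]' > path.dat && python3 -m pendant path.dat>/dev/null; python3 -c "
from h import *
print(tilt()); print(r.hand_in())"
```

```text
slope 0.0039 mid z 0.2146 n2256
the job is handed in; nothing more can be done
None
```

Both samples hang released in their notches, red tab on the left arm and blue on the right, with the bar level to 0.004 rad; the job is handed in at about 24 s of the 72 s allowed (no verdict was shown).

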